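# Draw the next long jar from the gravity rack and lay it on the roller mixer

## Robot

A 7-joint arm with a two-finger parallel gripper is mounted at the origin on a cart in front of the work surface, level with it; the furniture and walls round the work are solid. World frame = base frame: x ahead of the robot, y to its left, z up, the work surface at z = 0. Lengths are in m, angles in degrees, forces in N, time in s.
With the tool pointing down it reaches from about 0.425 to 0.875 m from the base axis. Payload 4.7 kg.
Tool frame: the origin (TCP) lies midway between the tips of the shut fingers; the grasp point (between the pads) lies 19 mm behind it; z points along the fingers, y is the line along which they close (so a half turn about z gives the same grasp; the last joint's range is limited). The gripper opens to 87 mm and grips with 3 to 60 N. Pads are 19 mm wide; open, the fingers measure 117 mm over their backs; the gripper's body (75 mm by 190 mm) begins 51 mm behind the grasp point.
Start: joints at [-71.671, 18.392, -4.016, 83.108, 1.295, 78.541, -3.26], TCP at [0.196, 0.62, 0.223] pointing down, gripper open.
Joint ranges: [-163.93, 163.93], [-17.29, 119.83], [-79.2, 71.16], [3.27, 140.29], [-89.18, 269.18], [5.43, 117.66], [-154.24, 154.24]. Speed limits (degrees/s): [147.25, 147.25, 180, 180, 180, 180, 180].

## Interface

Orientations are given as [roll, pitch, yaw] about the fixed x, y, z axes, in that order (R = Rz(yaw) Ry(pitch) Rx(roll)).
In Python, from cell import env gives the robot as it stands.
- The arm moves only by the tool step_arm, never from a script. Its argument "moves" is a list of rows, each an object with "dp": the shift along the tool's x, y, z in mm, a list of three; "dr": the turn, a rotation vector about the tool's x, y, z in rad, a list of three; "fingers": the closure, from 0 (fully open) to 1 (shut). In form: [{"dp": [dx, dy, dz], "dr": [ax, ay, az], "fingers": fingers}, ...]. A call has exactly 5 rows; each row shifts and turns the commanded pose from where the row before left it, along the tool's axes as they then stand; what a row does not reach is not made up. A row lasts 1/8 s, in which the tool goes at most 62.5 mm and 10.7 degrees, less where a joint would pass 70% of its speed; a pose out of reach is approached as far as the arm can. A call with a gripper value outside its range is refused whole. The fingers move at their own pace and stop on an object; "squeeze" is the grip in N (left out, the last holds). Time passes only in rows, so rows that do not move let the fingers close, or fill a call up. It gives the time, the measured TCP pose, the force, the opening and the grip force at its end, in the units of the state.
- env.get_obs(): the state, without advancing time (a new reading comes with each control period).
- env.read_camera(name): name is "scene" or "side" or "wrist"; returns the picture (384x512x3 uint8, red, green, blue); there is no depth.
- env.camera_model(name): a dict with "fx", "fy", "cx", "cy" (pixels), "R" (3x3) and "t" (3): a world point X has camera coordinates R X + t. Camera axes: x right, y down, z forward; pixel columns grow to the right and rows downward; lengths in m; the calibration is good to about 2 mm. A picture is of the moment at which its call begins: read the wrist's pose just before it. camera_model takes no time and is no camera call; for the wrist camera it gives the pose at the moment of the call.
- env.sign_off(): hands the job in; it is judged then, once.
The state is a dict: "time_s": time; "qpos": joint angles; "joint_velocities": joint speeds; "effort": joint torques, N m; "tool_pos": TCP position; "tool_rot": TCP orientation; "force": force on the tool from outside, world axes, zero at the start; "wrist_torque": the same for the moment, N m; "grip_width": finger opening in m; "grasp_force": force on a finger pad.
Only numpy, scipy, OpenCV 4.12 (cv2) and the standard library are available. Lean on these libraries where they do the work, as an engineer would, in place of code of your own. Each camera call takes 0.05 s, during which the arm holds its last target. There are 200 camera calls.

## Task

The next long sample jar is due on the roller mixer. Press the finger lever of the rack that holds the long jars right down so that only the front jar rolls out to the rack's open end, let the lever up so that the jars behind roll forward to the stop, then take the jar that came out and lay it gently in the free front bed of the mixer, lying along the two front rollers and clear of the ends. Leave the short jars and the jar already on the mixer as they are.

Things in the scene. Friction and masses are not known exactly. Their poses are not given: they have to be found in the camera images.
- rack_long: The wider of two fixed gravity racks (white side guards, 130 mm wide, 265 mm long); three long jars lie across it, one behind another. Origin on the table under the pick-up place at its open end; x points up the lane, away from the robot, y left, z up. The floor falls 6 degrees towards the robot, with a slot 48 mm wide along its middle. Inner width 124 mm; the guards stand 33 mm above the floor.
- rack_long_pickup (a point): Centre of a long jar in the pick-up place, the open end nearest the robot: axis along the rack's y, 65 mm above the table, floor 41 mm above the table. It lies against two end stops, one at each side, 33 mm high, that leave the middle 60 mm open for a finger; 37 mm free behind it before the next jar.
- rack_long_front (a point): Centre of the front place of the row, where a jar is held by the stop: 86 mm up the lane from the pick-up place, 74 mm above the table. The next jars lie behind it at 48 mm spacing.
- lever_long (a joint): Finger lever of the long rack, rad: 0 up (a spring returns it), 0.74 fully down (about 3.5 N at the pad). It rocks two stop plates in the floor slot: at 0 the front plate holds the front jar; near the bottom that plate has sunk and the jar rolls out while the rear plate holds the next one. Keep it right down for about 1 s while the jar rolls out; as it comes up the row rolls forward one jar.
- lever_long_pad (a point): Middle of the upper face of that lever's black pad (32 x 24 mm), beside the right-hand (-y) guard of the rack, 20 mm out from its outer face; about 95 mm above the table at rest. Pressed fully it sinks 52 mm and shifts about 10 mm down the lane, towards the robot.
- jar_front: The front long jar: straight-sided brown jar with a black ribbed screw cap of the same diameter, 48 mm diameter, 120 mm long, 0.11 to 0.21 kg, lying. Origin at its middle, on its axis; its y axis runs along the jar towards the cap.
- jar_second: The long jar behind it, the same; frame as jar_front.
- jar_third: The last long jar of the row, the same; frame as jar_front.
- rack_short: The narrower gravity rack (94 mm wide), the same but for short jars; the two racks stand side by side and may be swapped. Frame as rack_long. Its lever is on its right-hand side too and is not to be used.
- short_front: Front short jar: 48 mm diameter, 84 mm long, else like the long ones. Origin at its middle.
- short_second: Second short jar.
- short_third: Third short jar.
- mixer: Roller mixer, white housing 184 x 206 mm with end cheeks 91 mm high, fixed to the table. Origin on the table under its middle; x points to its rear (away from the robot), y along the rollers, z up. Four dark rollers, 28 mm diameter and 170 mm long, lie along y at x = -63, -21, 21 and 63 mm with their tops 89 mm above the table.
- mixer_front_bed (a point): Centre of a jar that lies in the free front bed, between the two rollers nearest the robot: 107 mm above the table, 42 mm in front of the mixer's middle. The frame has the mixer's axes (y along the rollers).
- jar_on_mixer: A long jar that already lies in the rear bed, between the two rear rollers, 84 mm behind the front bed.

How it is judged:
By the outcome, as a careful person would: the job done as asked, in the order asked, and still so for the second after the job is handed in, with the robot touching nothing.
It also fails if it takes over 48 s, if anything falls off the work surface, if the arm or the gripper's body presses on something with over 40 N, if the wrist force passes 120 N, or if a joint passes its speed limit or range.

## Working session

There is one attempt and no reset: what is moved stays moved. The work goes in short steps, Python scripts to look and compute and a tool call to move; the robot and the scene stay as the last step left them, time stands still between calls to the robot, and variables do not carry over. Pictures are saved under pics/ and viewed, at most 11 in all, crops included, and the job is handed in when it is done.

Besides the shell and the picture viewer there is one more tool, called after ">>>" as a command line: name --argument value ..., lists and objects as JSON in quotes. step_arm: Moves the arm, as the interface text tells. Its arguments: {"type":"object","properties":{"moves":{"type":"array","items":{"type":"object","properties":{"dp":{"type":"array","items":{"type":"number"}},"dr":{"type":"array","items":{"type":"number"}},"fingers":{"type":"number"}}}},"squeeze":{"type":"number"}},"required":["moves"]}

```bash
ls; mkdir -p pics; python3 - <<'E'
from cell import env
import cv2
o=env.get_obs(); print(o['time_s'],o['tool_pos'],o['tool_rot'],o['grip_width'])
for n in ('scene','side'):
    im=env.read_camera(n); cv2.imwrite(f'pics/{n}0.png',im[:,:,::-1]); m=env.camera_model(n); print(n,m)
a=cv2.imread('pics/scene0.png');
cv2.imwrite('pics/scene0b.png',cv2.resize(a,(800,600),interpolation=cv2.INTER_CUBIC))
b=cv2.imread('pics/side0.png');
cv2.imwrite('pics/side0b.png',cv2.resize(b,(800,600),interpolation=cv2.INTER_CUBIC))
E
```

```text
pics
0.0 [0.19551992 0.61931437 0.22147191] [-1.79890761e+02  4.99643918e-03  1.62483868e+02] 0.08691606583381016
scene {'fx': 426.8229360046453, 'fy': 426.8229360046453, 'cx': 257.4418403080374, 'cy': 193.85269741014864, 'R': array([[ 0.65890314, -0.75217403, -0.00899266],
       [-0.44769003, -0.38251269, -0.80824358],
       [ 0.60450002,  0.53658016, -0.58877963]]), 't': array([-0.37733746,  0.32712456,  0.74195759])}
side {'fx': 389.28082231947855, 'fy': 389.28082231947855, 'cx': 257.04201824696406, 'cy': 192.5068966997517, 'R': array([[-0.98482537, -0.17339278,  0.00734402],
       [-0.06939786,  0.35466941, -0.93241276],
       [ 0.15906894, -0.9187734 , -0.36132052]]), 't': array([0.53002392, 0.10612225, 0.83564517])}
```

View pics/scene0b.png

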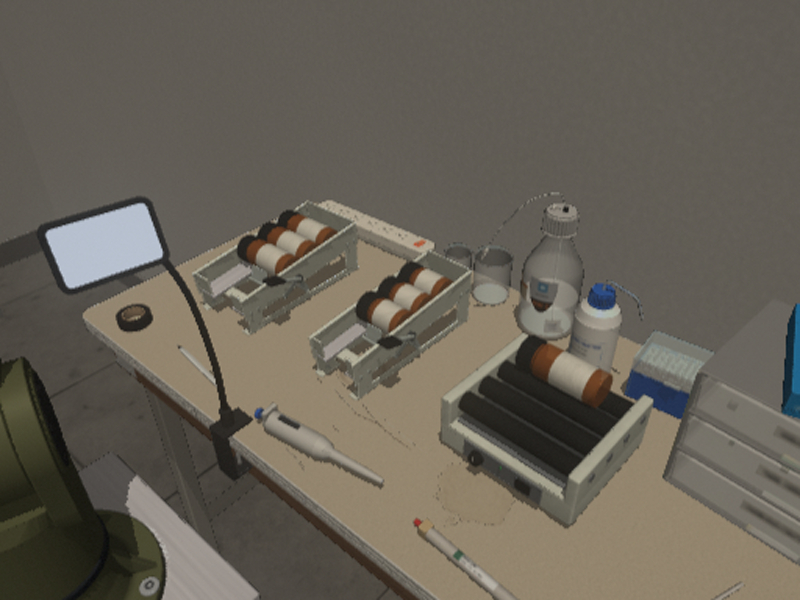

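View pics/side0b.png

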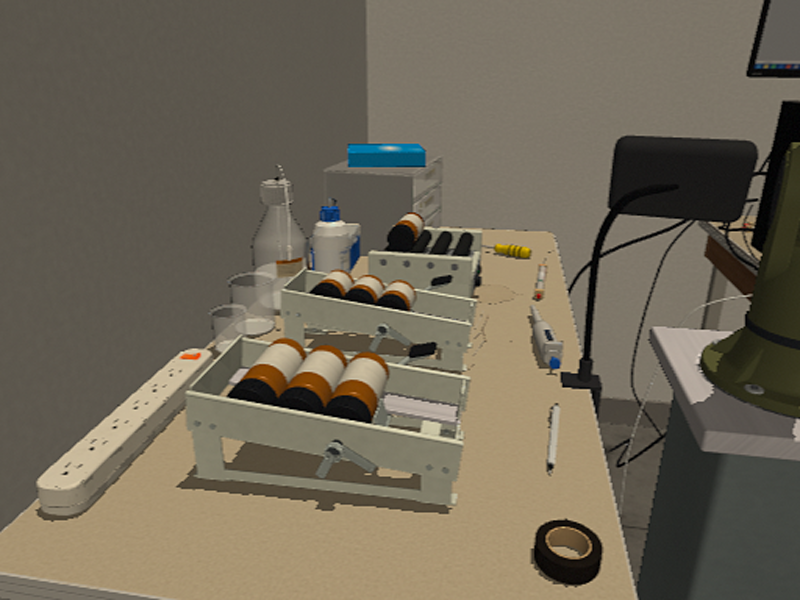

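```bash
cat > h.py <<'E'
import cv2,numpy as np
def crop(src,x0,y0,x1,y1,z):
    a=cv2.imread(src)[y0:y1,x0:x1]; a=cv2.convertScaleAbs(a,alpha=1.5)
    a=cv2.resize(a,None,fx=z,fy=z,interpolation=cv2.INTER_CUBIC)
    for x in range((x0+9)//10*10,x1,10):
        cv2.line(a,((x-x0)*z,0),((x-x0)*z,8 if x%50 else 20),(0,255,255),1)
        if x%20==0: cv2.putText(a,str(x),((x-x0)*z,18),0,.35,(0,255,255),1)
    for y in range((y0+9)//10*10,y1,10):
        cv2.line(a,(0,(y-y0)*z),(8,(y-y0)*z),(0,255,255),1)
        if y%20==0: cv2.putText(a,str(y),(10,(y-y0)*z+4),0,.35,(0,255,255),1)
    return a
def stack(*l):
    h=sum(i.shape[0] for i in l); w=max(i.shape[1] for i in l); o=np.zeros((h,w,3),np.uint8); y=0
    for i in l: o[y:y+i.shape[0],:i.shape[1]]=i; y+=i.shape[0]
    return o
E
python3 - <<'E'
from h import *
r=stack(crop('pics/side0.png',115,208,310,328,4)[:, :, :])
s=crop('pics/scene0.png',118,122,318,262,4)
m=crop('pics/scene0.png',275,205,425,340,4)
cv2.imwrite('pics/c1.png',r);cv2.imwrite('pics/c2.png',s);cv2.imwrite('pics/c3.png',m)
E
```

```text
(no output)
```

View pics/c1.png

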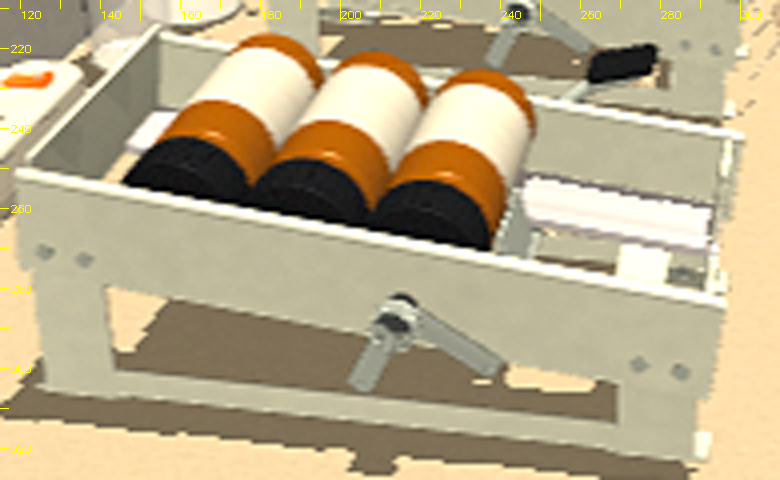

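View pics/c2.png

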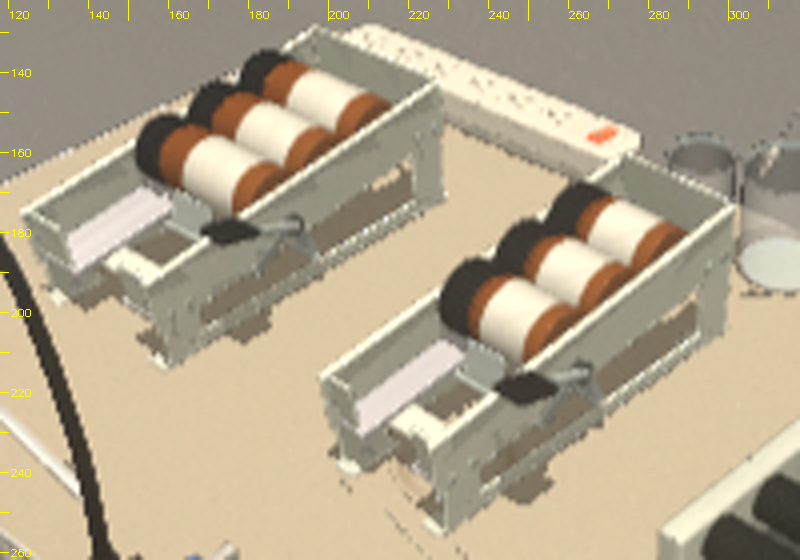

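View pics/c3.png

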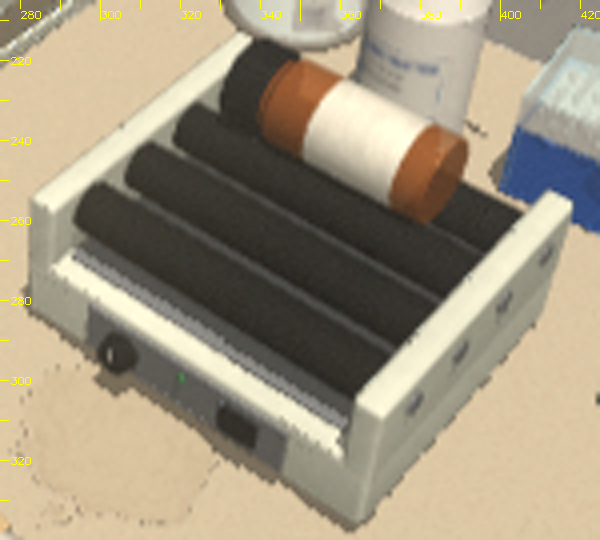

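```bash
cat >> h.py <<'E'
from scipy.optimize import least_squares
def proj(m,X):
    c=np.asarray(X)@m['R'].T+m['t']; return np.c_[m['fx']*c[:,0]/c[:,2]+m['cx'],m['fy']*c[:,1]/c[:,2]+m['cy']]
def place(p,L):
    c,s=np.cos(p[2]),np.sin(p[2]); L=np.asarray(L,float); return L@np.array([[c,s,0],[-s,c,0],[0,0,1]])+[p[0],p[1],0]
E
python3 - <<'E'
from h import *
from cell import env
S,D=env.camera_model('scene'),env.camera_model('side')
def loc(xe,w=.065):
    z=lambda x:.0742+.1051*x
    f=xe+.2635
    return [[xe,w,z(xe)],[f,w,z(f)],[xe,-w,z(xe)],[f,-w,z(f)]]
sp=np.array([[123.5,175],[196.8,128.3],[156.8,192],[228,143.3]]); dp=np.array([[296.3,283],[119.5,251],[300,241.8]])
pad=np.array([175.5,179.8])
def f(p):
    X=place(p,loc(p[3])); P=place(p,[[p[4],-.085,.095]])
    return np.r_[(proj(S,X)-sp).ravel(),(proj(D,X[:3])-dp).ravel(),(proj(S,P)-pad).ravel()]
r=least_squares(f,[.6,.3,0,-.03,.03],loss='soft_l1')
print('rack',r.x,np.degrees(r.x[2]));print(f(r.x).round(1))
mp=np.array([[282.5,256.3],[335.5,213.3],[368,308.8],[418,256.8],[363.8,337.5]])
M=[[-.092,.103,.091],[.092,.103,.091],[-.092,-.103,.091],[.092,-.103,.091],[-.092,-.103,0]]
g=lambda p:(proj(S,place(p,M))-mp).ravel()
q=least_squares(g,[.6,-.2,0],loss='soft_l1');print('mixer',q.x,np.degrees(q.x[2]),g(q.x).round(1))
print('pad',place(r.x,[[r.x[4],-.085,.095]]),'pick',place(r.x,[[0,0,.065]]),'front',place(r.x,[[.086,0,.074]]),'bed',place(q.x,[[-.042,0,.107]]))
# overlay
im=cv2.imread('pics/scene0.png');d=cv2.imread('pics/side0.png')
z=3
a=cv2.resize(im[120:345,115:430],None,fx=2.5,fy=2.5);
def ov(p,L,col):
    for u in (proj(S,place(p,L))-[115,120])*2.5: cv2.circle(a,tuple(int(v) for v in u),2,col,-1)
ov(r.x,[[x,y,.074] for x in(.086,.134,.182) for y in(.06,)],(0,255,0))
ov(r.x,[[x,y,.098] for x in(.086,.134,.182) for y in(.0,-.06,.06)],(255,0,255))
ov(r.x,loc(r.x[3]),(0,255,255)); ov(r.x,[[r.x[4]+i,-.085+j,.095] for i in(-.016,.016) for j in(-.012,.012)],(0,255,0))
ov(q.x,[[x,y,.075] for x in(-.063,-.021,.021,.063) for y in(-.085,.085)],(0,255,0)); ov(q.x,M,(0,255,255))
ov(q.x,[[.042,y,.131] for y in(-.06,.06)],(255,0,255))
b=cv2.resize(d[208:328,115:310],None,fx=2,fy=2)
for u in (proj(D,place(r.x,[[x,.06,zz] for x,zz in((.086,.074),(.134,.079),(.182,.084))]+[[x,y,zz] for x,zz in((.086,.098),(.134,.103),(.182,.108)) for y in (-.06,.06)]+loc(r.x[3])))-[115,208])*2: cv2.circle(b,tuple(int(v) for v in u),2,(0,255,0),-1)
h=a[:,:]; h[0:240,397:787]=b
cv2.imwrite('pics/ov.png',h)
E
```

```text
rack [ 0.45112192  0.27663611  0.01989625 -0.02581528  0.02515618] 1.1399710308150444
[ 0.9 -0.2 -1.1  1.3 -1.3  0.9 -0.8 -0.2 -2.1 -0.   1.6 -0.  -0.9 -1.
 -0.3 -0.7]
mixer [ 0.53530141 -0.2822998  -0.04864882] -2.787372106734723 [-0.9 -3.4 -0.4 -1.5  1.7  0.7  1.6 -1.  -1.1  3.4]
pad [[0.47796418 0.19215341 0.095     ]] pick [[0.45112192 0.27663611 0.065     ]] front [[0.53710489 0.27834707 0.074     ]] bed [[ 0.4933511  -0.28025736  0.107     ]]
```

View pics/ov.png

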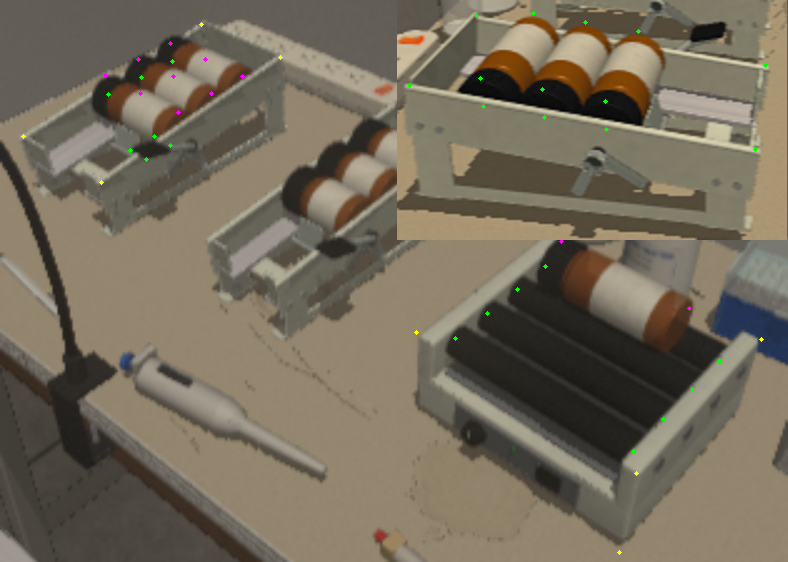

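```bash
python3 - <<'E'
from h import *
from cell import env
S,D=env.camera_model('scene'),env.camera_model('side')
P=lambda m:np.diag([m['fx'],m['fy'],1])@np.c_[m['R'],m['t']]+np.outer([m['cx'],m['cy'],0],np.r_[m['R'][2],m['t'][2]])
def tri(a,b):
    X=cv2.triangulatePoints(P(S),P(D),np.array(a,float)/1.5625,np.array(b,float)/1.5625);X=(X[:3]/X[3]).ravel()
    return X.round(3), (proj(S,[X])*1.5625-a).round(1), (proj(D,[X])*1.5625-b).round(1)
for n,a,b in [('base',(232,415),(583,370)),('neckend',(165,262),(685,188)),
 ('tl',(150,200),(617,138)),('tl2',(40,232),(617,138)),('tr',(40,232),(757,142)),('tr2',(150,200),(757,142)),('bl',(65,292),(748,222)),('bl2',(165,260),(610,205))]: print(n,*tri(a,b))
# table base ray
for px in((232,470),(232,410)):
    d=S['R'].T@np.array([(px[0]/1.5625-S['cx'])/S['fx'],(px[1]/1.5625-S['cy'])/S['fy'],1]);c=-S['R'].T@S['t'];print(px,c+d*(-c[2]/d[2]))
E
```

```text
base [0.283 0.067 0.02 ] [[-1.3  0.8]] [[-1.8 -0.8]]
neckend [0.227 0.083 0.281] [[-20.3  11.8]] [[-25.5 -11.5]]
tl [0.288 0.15  0.328] [[ 0.6 -0.6]] [[1.  0.7]]
tl2 [0.237 0.24  0.314] [[ 36.9 -29.5]] [[74.7 29.4]]
tr [0.163 0.17  0.33 ] [[-0.2  0. ]] [[-0.2 -0. ]]
tr2 [0.205 0.106 0.348] [[-50.4  22.3]] [[-60.4 -25.3]]
bl [0.16  0.166 0.252] [[-4.3  1.1]] [[-5.9 -0.8]]
bl2 [0.282 0.133 0.254] [[ 1.9 -1.5]] [[2.9 1.6]]
(232, 470) [0.23323785 0.00284182 0.        ]
(232, 410) [0.30158069 0.09318424 0.        ]
```

```bash
cat > plan.py <<'E'
import numpy as np,sys,json
from scipy.spatial.transform import Rotation as Ro
from cell import env
def plan(x,y,z,yaw,n,f,start=None,levels=True):
    o=env.get_obs() ; p=np.array(o['tool_pos']) if start is None else np.array(start[:3]); R=Ro.from_euler('xyz',o['tool_rot'],degrees=True)
    p0=p.copy(); T=Ro.from_euler('xyz',[180,0,yaw],degrees=True); rv=(R.inv()*T).as_rotvec(); R0=R
    s=(np.arange(1,n+1))/n; s=s-np.sin(2*np.pi*s)/(2*np.pi)*.6; prev=0; out=[]
    for k in s:
        tgt=p0+(np.array([x,y,z])-p0)*k
        dp=R.inv().apply(tgt-p)*1000; dp=dp.round(0); dr=(R.inv()*R0*Ro.from_rotvec(rv*k)).as_rotvec().round(2)
        if k==s[-1]: dr=(R.inv()*T).as_rotvec().round(3)
        p=p+R.apply(dp)/1000; R=R*Ro.from_rotvec(dr)
        out.append((dp.astype(int).tolist(),dr.tolist(),f))
    print('from',o['time_s'],p0.round(4),np.round(o['tool_rot'],2),o['grip_width'],o['force'])
    for i,r in enumerate(out): print(r, '' if (i+1)%5 else '\n')
    print('end',p.round(4),R.as_euler('xyz',degrees=True).round(2))
if __name__=='__main__': a=[float(v) for v in sys.argv[1:]]; plan(*a[:4],int(a[4]),a[5])
E
python3 plan.py .478 .192 .20 91.1 15 0.5
```

```text
from 0.1 [0.1956 0.6194 0.2216] [-1.7990e+02  1.0000e-02  1.6248e+02] 0.08710011073614153 [ 0.3173304  -0.63063027  0.61856809]
([-11, -9, 1], [-0.0, 0.0, 0.03], 0.5) 
([-14, -11, 0], [-0.0, 0.0, 0.05], 0.5) 
([-20, -13, 1], [-0.0, 0.0, 0.06], 0.5) 
([-27, -17, 2], [-0.0, 0.0, 0.07], 0.5) 
([-36, -18, 2], [-0.0, 0.0, 0.1], 0.5) 

([-45, -17, 2], [-0.0, 0.0, 0.12], 0.5) 
([-51, -13, 2], [-0.0, 0.0, 0.13], 0.5) 
([-54, -7, 2], [-0.0, 0.0, 0.13], 0.5) 
([-53, 0, 3], [-0.0, 0.0, 0.13], 0.5) 
([-47, 7, 2], [-0.0, 0.0, 0.11], 0.5) 

([-39, 10, 1], [-0.0, 0.0, 0.1], 0.5) 
([-30, 11, 2], [-0.0, 0.0, 0.08], 0.5) 
([-22, 10, 1], [-0.0, 0.0, 0.06], 0.5) 
([-16, 8, 1], [-0.0, 0.0, 0.04], 0.5) 
([-12, 8, 0], [-0.0, 0.002, 0.036], 0.5) 

end [0.4784 0.1921 0.2002] [-1.7997e+02 -2.0000e-02  9.1090e+01]
```

>>> step_arm --moves '[{"dp": [-11,-9,1],"dr": [0,0,0.03],"fingers": 1},{"dp": [-14,-11,0],"dr": [0,0,0.05],"fingers": 1},{"dp": [-20,-13,1],"dr": [0,0,0.06],"fingers": 1},{"dp": [-27,-17,2],"dr": [0,0,0.07],"fingers": 1},{"dp": [-36,-18,2],"dr": [0,0,0.1],"fingers": 1}]' --squeeze 10

```text
time_s: 0.72
tool_pos: [0.2673, 0.511, 0.2166]
tool_rot: [180.0, -0.0, 144.4]
force: [0.4, 0.6, 0.7]
grip_width: 0.045
grasp_force: 0.0
```

>>> step_arm --moves '[{"dp": [-45,-17,2],"dr": [0,0,0.12],"fingers": 1},{"dp": [-51,-13,2],"dr": [0,0,0.13],"fingers": 1},{"dp": [-54,-7,2],"dr": [0,0,0.13],"fingers": 1},{"dp": [-53,0,3],"dr": [0,0,0.13],"fingers": 1},{"dp": [-47,7,2],"dr": [0,0,0.11],"fingers": 1}]'

```text
time_s: 1.35
tool_pos: [0.4085, 0.296, 0.2057]
tool_rot: [180.0, -0.0, 108.7]
force: [0.8, 0.4, 0.7]
grip_width: 0.0018
grasp_force: 0.0
```

>>> step_arm --moves '[{"dp": [-39,10,1],"dr": [0,0,0.1],"fingers": 1},{"dp": [-30,11,2],"dr": [0,0,0.08],"fingers": 1},{"dp": [-22,10,1],"dr": [0,0,0.06],"fingers": 1},{"dp": [-16,8,1],"dr": [0,0,0.04],"fingers": 1},{"dp": [-12,8,0],"dr": [0,0,0.036],"fingers": 1}]'

```text
time_s: 1.98
tool_pos: [0.4788, 0.1924, 0.2004]
tool_rot: [-180.0, -0.0, 91.0]
force: [-0.5, 0.8, 0.2]
grip_width: 0.0006
grasp_force: 0.0
```

```bash
python3 - <<'E'
from cell import env
import numpy as np,cv2
from h import *
o=env.get_obs(); print(o['time_s'],o['tool_pos'],o['tool_rot'],o['grip_width'],o['force'],o['qpos'])
m=env.camera_model('wrist'); im=env.read_camera('wrist'); np.savez('w1.npz',**m); cv2.imwrite('pics/w1.png',im[:,:,::-1])
r=[.4511,.2766,.0199]
a=cv2.resize(cv2.imread('pics/w1.png'),(800,600))
k=1.5625
for L,c in ([[[.025+i,-.085+j,.095] for i in(-.016,.016) for j in(-.012,.012)],(0,255,0)],[[[x,w,.0742+.1051*x] for x in(-.0258,.2377) for w in(.065,-.065)],(0,255,255)],[[[x,y,.098+.105*(x-.086)] for x in (.086,.134) for y in(-.06,.06)],(255,0,255)]):
    for u in proj(m,place(r,L))*k: print(u.round()); cv2.circle(a,tuple(int(v) for v in u),3,c,-1)
cv2.imwrite('pics/w1o.png',a); print(m)
E
```

```text
1.975 [0.47876117 0.19244705 0.2003733 ] [-1.79976765e+02 -7.52214681e-03  9.10142727e+01] 0.0006263733681829002 [-0.47043916  0.79398807  0.20012791] [-45.29348304   2.46844501  21.14305667 104.46061197  -0.9462932
  73.25749086 -22.88112901]
[368. 315.]
[367. 276.]
[421. 315.]
[421. 276.]
[303.  28.]
[315. 256.]
[813.  11.]
[760. 263.]
[499. 255.]
[512.  24.]
[585. 257.]
[611.  20.]
{'fx': 294.9653769008508, 'fy': 294.9653769008508, 'cx': 253.73698939652886, 'cy': 189.95756545018187, 'R': array([[ 9.99848627e-01,  1.73732056e-02,  9.46181450e-04],
       [ 1.64926588e-02, -9.63687506e-01,  2.66522764e-01],
       [ 5.54217801e-03, -2.66466815e-01, -9.63828159e-01]]), 't': array([-0.48246595,  0.15121343,  0.41750606])}
```

View pics/w1o.png

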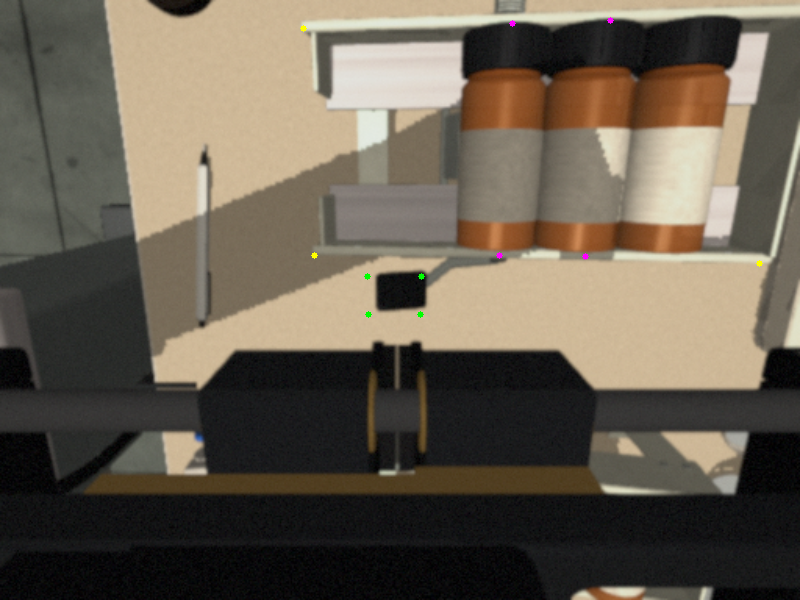

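>>> step_arm --moves '[{"dp": [1,1,14],"dr": [0,0,0],"fingers": 1},{"dp": [1,1,24],"dr": [0,0,0],"fingers": 1},{"dp": [0,1,26],"dr": [0,0,0],"fingers": 1},{"dp": [0,0,22],"dr": [0,0,0],"fingers": 1},{"dp": [0,0,14],"dr": [0,0,0],"fingers": 1}]'

```text
time_s: 2.65
tool_pos: [0.48, 0.1955, 0.0985]
tool_rot: [-179.9, 0.0, 91.2]
force: [0.4, -0.1, 0.8]
grip_width: 0.0005
grasp_force: 0.4
```

>>> step_arm --moves '[{"dp": [0,0,5],"dr": [0,0,0],"fingers": 1},{"dp": [0,0,6],"dr": [0,0,0],"fingers": 1},{"dp": [0,-1,6],"dr": [0,0,0],"fingers": 1},{"dp": [0,-2,6],"dr": [0,0,0],"fingers": 1},{"dp": [0,-1,5],"dr": [0,0,0],"fingers": 1}]'

```text
time_s: 3.28
tool_pos: [0.4777, 0.195, 0.0727]
tool_rot: [180.0, -0.0, 91.1]
force: [-1.0, 0.6, 3.7]
grip_width: 0.0007
grasp_force: 1.6
```

>>> step_arm --moves '[{"dp": [0,-1,7],"dr": [0,0,0],"fingers": 1},{"dp": [0,-2,7],"dr": [0,0,0],"fingers": 1},{"dp": [0,-2,6],"dr": [0,0,0],"fingers": 1},{"dp": [0,-1,4],"dr": [0,0,0],"fingers": 1},{"dp": [0,0,2],"dr": [0,0,0],"fingers": 1}]'

```text
time_s: 3.9
tool_pos: [0.4715, 0.1943, 0.0464]
tool_rot: [-180.0, 0.0, 91.1]
force: [-0.9, -1.2, 8.6]
grip_width: 0.0008
grasp_force: 4.0
```

>>> step_arm --moves '[{"dp": [0,0,1],"dr": [0,0,0],"fingers": 1},{"dp": [0,0,1],"dr": [0,0,0],"fingers": 1},{"dp": [0,0,0],"dr": [0,0,0],"fingers": 1},{"dp": [0,0,0],"dr": [0,0,0],"fingers": 1},{"dp": [0,0,0],"dr": [0,0,0],"fingers": 1}]'

```text
time_s: 4.53
tool_pos: [0.4716, 0.1943, 0.0459]
tool_rot: [-180.0, -0.0, 91.1]
force: [-3.3, -2.7, 13.9]
grip_width: 0.0001
grasp_force: 7.0
```

>>> step_arm --moves '[{"dp": [0,0,0],"dr": [0,0,0],"fingers": 1},{"dp": [0,0,0],"dr": [0,0,0],"fingers": 1},{"dp": [0,0,0],"dr": [0,0,0],"fingers": 1},{"dp": [0,0,0],"dr": [0,0,0],"fingers": 1},{"dp": [0,0,0],"dr": [0,0,0],"fingers": 1}]'

```text
time_s: 5.15
tool_pos: [0.4716, 0.1943, 0.0459]
tool_rot: [-180.0, -0.0, 91.1]
force: [-3.4, -2.6, 14.1]
grip_width: 0.0001
grasp_force: 6.9
```

```bash
python3 - <<'E'
from cell import env
import cv2,numpy as np
from h import *
w=env.read_camera('wrist');s=env.read_camera('side')
cv2.imwrite('pics/w2.png',w[:,:,::-1]);cv2.imwrite('pics/s2.png',s[:,:,::-1])
a=cv2.resize(cv2.imread('pics/w2.png'),None,fx=.8,fy=.8);b=crop('pics/s2.png',115,205,310,328,2)
cv2.imwrite('pics/p2.png',stack(a[:,:],b));print(env.get_obs()['tool_pos'],env.get_obs()['force'])
E
```

```text
[0.47164768 0.19429879 0.04590972] [-4.49004167 -2.36187678 13.77568093]
```

View pics/p2.png

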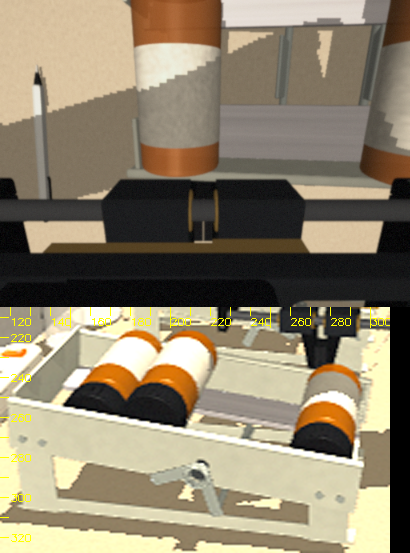

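The front jar has rolled to the open end (side crop ≈(285,240)); the next two are still held. I'll let the lever up now.

>>> step_arm --moves '[{"dp": [0,0,-7],"dr": [0,0,0],"fingers": 1},{"dp": [0,2,-10],"dr": [0,0,0],"fingers": 1},{"dp": [0,3,-12],"dr": [0,0,0],"fingers": 1},{"dp": [0,2,-14],"dr": [0,0,0],"fingers": 1},{"dp": [0,0,-16],"dr": [0,0,0],"fingers": 1}]'

```text
time_s: 5.88
tool_pos: [0.4793, 0.1945, 0.1047]
tool_rot: [179.9, -0.0, 91.1]
force: [0.1, 0.4, 0.0]
grip_width: 0.0005
grasp_force: 0.0
```

>>> step_arm --moves '[{"dp": [0,0,-20],"dr": [0,0,0],"fingers": 1},{"dp": [0,0,-28],"dr": [0,0,0],"fingers": 1},{"dp": [0,0,-30],"dr": [0,0,0],"fingers": 0.2},{"dp": [0,0,-28],"dr": [0,0,0],"fingers": 0.2},{"dp": [0,0,-16],"dr": [0,0,0],"fingers": 0.2}]'

```text
time_s: 6.5
tool_pos: [0.4792, 0.1948, 0.2278]
tool_rot: [179.9, -0.1, 91.1]
force: [-0.4, -0.4, -0.9]
grip_width: 0.0226
grasp_force: 0.0
```

```bash
python3 - <<'E'
from cell import env
import cv2,numpy as np
from h import *
o=env.get_obs();print(o['time_s'],o['tool_pos'],o['tool_rot'],o['grip_width'])
m=env.camera_model('wrist');w=env.read_camera('wrist');np.savez('w3.npz',**m)
cv2.imwrite('pics/w3.png',w[:,:,::-1]); s=env.read_camera('side'); cv2.imwrite('pics/s3.png',s[:,:,::-1])
a=crop('pics/w3.png',130,0,500,220,2)
b=crop('pics/s3.png',115,205,310,328,2)
im=stack(a,np.zeros((120,10,3),np.uint8)); im[im.shape[0]-246+0:,:]=im[im.shape[0]-246:,:]
o=np.zeros((600,740,3),np.uint8);o[:a.shape[0],:a.shape[1]]=a;bb=cv2.resize(b,None,fx=.62,fy=.62);o[600-bb.shape[0]:,:bb.shape[1]]=bb
cv2.imwrite('pics/p3.png',o)
E
```

```text
6.5 [0.4792472  0.19478832 0.22778917] [ 1.79858040e+02 -8.27894020e-02  9.10784288e+01] 0.02259305699353623
```

View pics/p3.png

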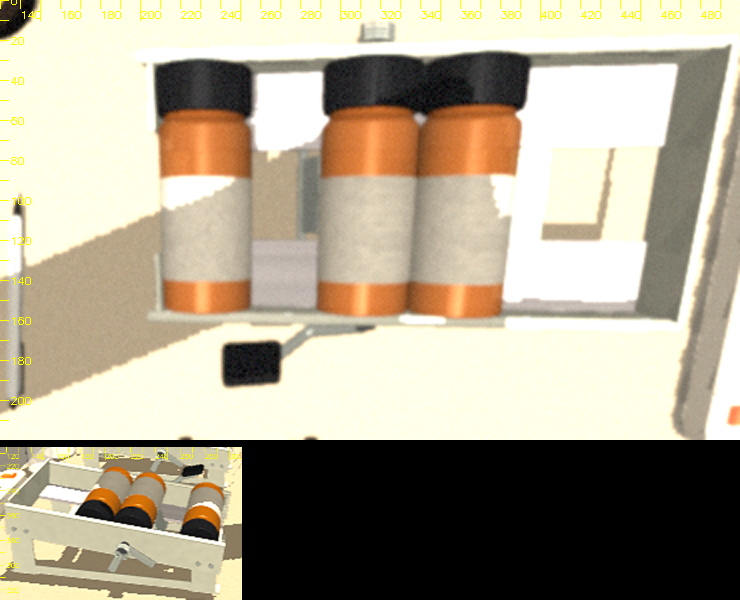

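```bash
python3 - <<'E'
from h import *
m=dict(np.load('w3.npz'))
t=np.linspace(0,2*np.pi,60)
cyl=np.array([[.024*np.cos(a),y,.065+.024*np.sin(a)] for a in t for y in(-.06,-.03,0,.06)])
def meas(p):
    u=proj(m,place([p[0],p[1],.02],cyl)); L=proj(m,place([p[0],p[1],.02],cyl[1::4]))
    return np.array([L[:,0].min(),L[:,0].max(),u[:,1].min(),u[:,1].max()])
obs=np.array([210.3,255.3,29.7,156.3])
r=least_squares(lambda p:meas(p)-obs,[.451,.277]);print(r.x,r.fun)
# guards: near corners left outer top & right outer top
print(proj(m,place([.4511,.2766,.0199],[[-.0258,.065,.0715],[-.0258,-.065,.0715],[.2377,-.065,.099],[.2377,.065,.099]])))
E
python3 plan.py .451 .280 .115 91.1 5 0.2
```

```text
[0.45603477 0.27839402] [ 0.15003275 -0.14933599 -1.32516273  1.64868222]
[[198.92699681  29.34910321]
 [204.97525484 161.52380741]
 [463.4492332  165.70576378]
 [490.9045848   21.11810667]]
from 6.6 [0.4796 0.195  0.2276] [ 1.7981e+02 -1.1000e-01  9.1080e+01] 0.030536277424631462 [-0.06650336  0.10441767 -0.59502006]
([9, -3, 12], [0.0, -0.0, -0.0], 0.2) 
([20, -6, 27], [0.0, -0.0, -0.0], 0.2) 
([27, -9, 35], [0.0, -0.0, -0.0], 0.2) 
([20, -6, 26], [0.0, -0.0, -0.0], 0.2) 
([9, -3, 13], [0.003, -0.002, -0.0], 0.2) 

end [0.4514 0.2797 0.1147] [179.98   0.    91.08]
```

>>> step_arm --moves '[{"dp": [9,-3,12],"dr": [0,0,0],"fingers": 0.2},{"dp": [20,-5,27],"dr": [0,0,0],"fingers": 0.2},{"dp": [27,-7,35],"dr": [0,0,0],"fingers": 0.2},{"dp": [20,-6,26],"dr": [0,0,0],"fingers": 0.2},{"dp": [8,-2,12],"dr": [0.003,-0.002,0],"fingers": 0.2}]'

```text
time_s: 7.22
tool_pos: [0.4509, 0.2786, 0.1098]
tool_rot: [-179.5, 0.3, 91.2]
force: [-0.2, 0.0, -0.1]
grip_width: 0.0685
grasp_force: 0.0
```

>>> step_arm --moves '[{"dp": [0,0,8],"dr": [0,0,0],"fingers": 0.2},{"dp": [0,0,14],"dr": [0,0,0],"fingers": 0.2},{"dp": [0,0,16],"dr": [0,0,0],"fingers": 0.2},{"dp": [0,0,14],"dr": [0,0,0],"fingers": 0.2},{"dp": [0,0,8],"dr": [0,0,0],"fingers": 0.2}]'

```text
time_s: 7.85
tool_pos: [0.4535, 0.2775, 0.0525]
tool_rot: [-179.8, 0.2, 91.1]
force: [-0.6, 0.2, 1.1]
grip_width: 0.0693
grasp_force: 0.0
```

>>> step_arm --moves '[{"dp": [0,0,0],"dr": [0,0,0],"fingers": 0.5},{"dp": [0,0,0],"dr": [0,0,0],"fingers": 0.6},{"dp": [0,0,0],"dr": [0,0,0],"fingers": 0.6},{"dp": [0,0,0],"dr": [0,0,0],"fingers": 0.6},{"dp": [0,0,0],"dr": [0,0,0],"fingers": 0.6}]' --squeeze 15

```text
time_s: 8.48
tool_pos: [0.4559, 0.2784, 0.0546]
tool_rot: [179.9, 0.0, 91.1]
force: [5.1, 0.5, 0.7]
grip_width: 0.0475
grasp_force: 15.0
```

>>> step_arm --moves '[{"dp": [0,0,-6],"dr": [0,0,0],"fingers": 0.6},{"dp": [0,0,-16],"dr": [0,0,0],"fingers": 0.6},{"dp": [0,0,-30],"dr": [0,0,0],"fingers": 0.6},{"dp": [0,0,-40],"dr": [0,0,0],"fingers": 0.6},{"dp": [0,0,-40],"dr": [0,0,0],"fingers": 0.6}]'

```text
time_s: 9.1
tool_pos: [0.4526, 0.2782, 0.1866]
tool_rot: [-179.7, 0.2, 91.1]
force: [0.8, 1.2, -2.0]
grip_width: 0.0476
grasp_force: 15.0
```

```bash
python3 plan.py .47 -.28 .205 87.2 20 0.6; python3 -c "
from cell import env;print(env.get_obs()['grasp_force'],env.get_obs()['qpos'])"
```

```text
from 9.1 [0.4526 0.2782 0.1866] [-1.7967e+02  1.5000e-01  9.1120e+01] 0.04761302857627122 [ 0.75385039  1.24222669 -2.03760722]
([-11, 0, 0], [-0.0, 0.0, 0.0], 0.6) 
([-14, 0, -1], [-0.0, 0.0, 0.0], 0.6) 
([-16, 0, 0], [-0.0, 0.0, 0.0], 0.6) 
([-20, 1, -1], [-0.0, 0.0, 0.01], 0.6) 
([-25, 0, -1], [-0.0, 0.0, 0.0], 0.6) 

([-31, 1, -1], [-0.0, 0.0, 0.0], 0.6) 
([-35, 1, -1], [-0.0, 0.0, 0.01], 0.6) 
([-40, 1, -1], [-0.0, 0.0, 0.0], 0.6) 
([-43, 1, -1], [-0.0, 0.0, 0.01], 0.6) 
([-44, 2, -1], [-0.0, 0.0, 0.0], 0.6) 

([-45, 2, -2], [-0.0, 0.0, 0.01], 0.6) 
([-42, 2, -1], [-0.0, 0.0, 0.0], 0.6) 
([-40, 2, -1], [-0.0, 0.0, 0.01], 0.6) 
([-35, 2, -1], [-0.0, 0.0, 0.0], 0.6) 
([-31, 2, -1], [-0.0, 0.0, 0.01], 0.6) 

([-25, 2, -1], [-0.0, 0.0, 0.0], 0.6) 
([-20, 1, -1], [-0.01, 0.0, 0.0], 0.6) 
([-16, 2, 0], [0.0, 0.0, 0.01], 0.6) 
([-14, 1, -1], [0.0, 0.0, -0.0], 0.6) 
([-11, 1, 0], [0.005, 0.003, -0.002], 0.6) 

end [ 0.4704 -0.2801  0.2051] [-179.97   -0.     87.23]
14.999522119760513 [-50.62080504   5.30105453  17.25996773 103.14800363  -1.6991908
  72.15192946 -31.77574291]
```

>>> step_arm --moves '[{"dp": [-11,2,0],"dr": [0,0,0],"fingers": 0.6},{"dp": [-14,3,-1],"dr": [0,0,0],"fingers": 0.6},{"dp": [-16,3,0],"dr": [0,0,0],"fingers": 0.6},{"dp": [-20,3,-1],"dr": [0,0,0.01],"fingers": 0.6},{"dp": [-25,3,-1],"dr": [0,0,0],"fingers": 0.6}]'

```text
time_s: 9.72
tool_pos: [0.4694, 0.1908, 0.188]
tool_rot: [-179.8, 0.2, 90.5]
force: [0.4, -0.1, -1.0]
grip_width: 0.0476
grasp_force: 15.0
```

>>> step_arm --moves '[{"dp": [-31,3,-1],"dr": [0,0,0],"fingers": 0.6},{"dp": [-35,2,-1],"dr": [0,0,0.01],"fingers": 0.6},{"dp": [-40,1,-1],"dr": [0,0,0],"fingers": 0.6},{"dp": [-43,1,-1],"dr": [0,0,0.01],"fingers": 0.6},{"dp": [-44,1,-1],"dr": [0,0,0],"fingers": 0.6}]'

```text
time_s: 10.35
tool_pos: [0.4769, -0.0029, 0.1937]
tool_rot: [-179.8, 0.1, 89.3]
force: [1.2, -0.7, -1.6]
grip_width: 0.0479
grasp_force: 15.0
```

>>> step_arm --moves '[{"dp": [-45,1,-2],"dr": [0,0,0.01],"fingers": 0.6},{"dp": [-42,1,-1],"dr": [0,0,0],"fingers": 0.6},{"dp": [-40,1,-1],"dr": [0,0,0.01],"fingers": 0.6},{"dp": [-35,1,-1],"dr": [0,0,0],"fingers": 0.6},{"dp": [-31,1,-1],"dr": [0,0,0.01],"fingers": 0.6}]'

```text
time_s: 10.98
tool_pos: [0.477, -0.1959, 0.2001]
tool_rot: [-179.8, 0.1, 87.5]
force: [0.4, -0.9, -0.9]
grip_width: 0.0478
grasp_force: 15.0
```

>>> step_arm --moves '[{"dp": [-25,1,-1],"dr": [0,0,0],"fingers": 0.6},{"dp": [-20,1,-1],"dr": [0,0,0],"fingers": 0.6},{"dp": [-16,1,0],"dr": [0,0,0.01],"fingers": 0.6},{"dp": [-14,1,0],"dr": [0,0,0],"fingers": 0.6},{"dp": [-11,1,0],"dr": [0,0,0],"fingers": 0.6}]'

```text
time_s: 11.6
tool_pos: [0.4794, -0.2802, 0.2024]
tool_rot: [-179.8, 0.1, 87.1]
force: [0.6, 0.6, -1.7]
grip_width: 0.0476
grasp_force: 15.0
```

```bash
python3 - <<'E'
from cell import env
import cv2,numpy as np
from h import *
o=env.get_obs();print(o['time_s'],o['tool_pos'],o['tool_rot'],o['grip_width'],o['force'])
m=env.camera_model('wrist');w=env.read_camera('wrist');np.savez('w4.npz',**m)
cv2.imwrite('pics/w4.png',w[:,:,::-1])
a=cv2.resize(cv2.convertScaleAbs(cv2.imread('pics/w4.png'),alpha=1.4),(800,600)); q=[.5353,-.2823,-.0486]
for L,c in ([[[x,y,.091] for x in(-.092,.092) for y in(-.103,.103)],(0,255,255)],[[[x,y,.089] for x in(-.063,-.021,.021,.063) for y in(-.085,.085)],(0,255,0)]):
    for u in proj(m,place(q,L))*1.5625: print(u.round()); cv2.circle(a,tuple(int(v) for v in u),3,c,-1)
cv2.imwrite('pics/w4o.png',a)
E
```

```text
11.6 [ 0.47942713 -0.28020282  0.202446  ] [-1.79821509e+02  1.12574632e-01  8.70696976e+01] 0.04758124771938864 [ 0.61350951  0.64930018 -1.65578671]
[343. 439.]
[331. 112.]
[617. 439.]
[663. 111.]
[386. 414.]
[384. 146.]
[449. 413.]
[458. 146.]
[512. 413.]
[531. 145.]
[575. 413.]
[605. 145.]
```

View pics/w4o.png

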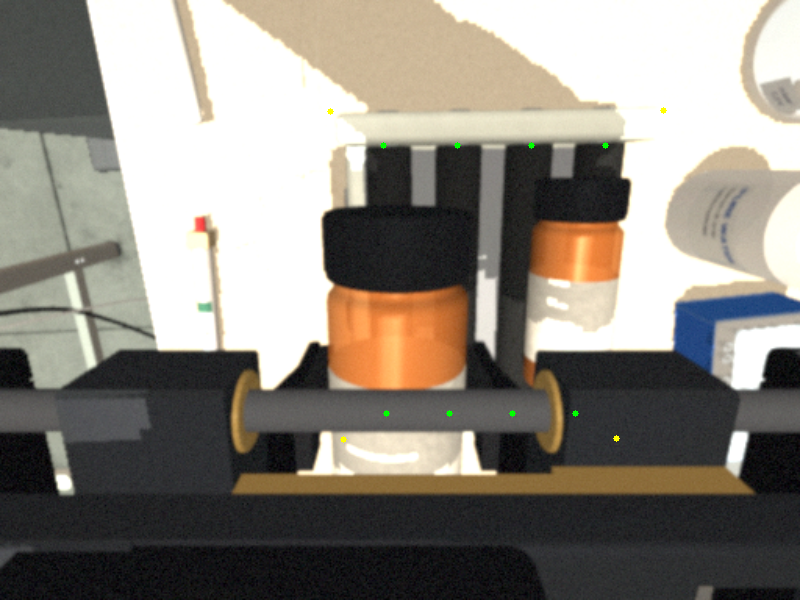

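The wrist view shows the jar firmly held. The mixer's left roller ends are at row ≈146, with roller centres at columns ≈389, 459, 528 and 600, so the fit is out by about 2–3 mm in x. I'll refine it from the edge profiles.

```bash
python3 - <<'E'
from h import *
g=cv2.cvtColor(cv2.imread('pics/w4.png'),cv2.COLOR_BGR2GRAY).astype(int)
m=dict(np.load('w4.npz'))
def edges(r):
    p=g[r-1:r+2].mean(0); b=p>60 ; return [(int(i),bool(b[i+1])) for i in np.where(np.diff(b.astype(int)))[0] if 225<i<405]
for r in (96,100,110,120,130,150,180,205): print(r,edges(r))
print(g[100,228:402:2])
E
```

```text
96 [(234, False), (262, True), (278, False), (307, True), (322, False), (353, True), (367, False), (398, True)]
100 [(234, False), (262, True), (278, False), (307, True), (322, False), (352, True), (366, False), (397, True)]
110 [(234, False), (262, True), (278, False), (307, True), (322, False), (352, True), (365, False), (396, True)]
120 [(234, False), (263, True), (278, False), (307, True), (321, False), (402, True)]
130 [(234, False), (263, True), (277, False), (306, True), (321, False), (401, True)]
150 [(306, True), (320, False), (344, True)]
180 [(304, True), (318, False), (337, True)]
205 [(297, False), (303, True), (318, False), (335, True)]
[251 250 218  92  39  36  23  20  23  26  27  26  30  20  20  26  18  34
  88  97  98  97  95  94  96  65  25  19  22  26  24  24  20  29  30  25
  28  25  24  28  75  94  94  96  93  97  93  76  28  24  19  22  26  23
  23  32  23  26  26  26  25  20  37  84  96  95  93  93  93  81  27  19
  14  17  26  29  28  27  37  34  42  49  43  36  40  87 211]
```

```bash
python3 - <<'E'
from h import *
m=dict(np.load('w4.npz'))
t=np.linspace(0,2*np.pi,90)
def ed(p,k,row):
    xc=(-.063,-.021,.021,.063)[k]; q=[p[0],p[1],p[2]]
    A=np.c_[xc+.014*np.cos(t),0*t+.085,.075+.014*np.sin(t)];B=A.copy();B[:,1]=-.05
    a=proj(m,place(q,A));b=proj(m,place(q,B)); c=a[:,0]+(row-a[:,1])/(b[:,1]-a[:,1])*(b[:,0]-a[:,0]); return c.min(),c.max()
O=[(0,0,100,234.5),(0,1,100,262.5),(1,0,100,278.5),(1,1,100,307.3),(2,0,100,322.5),(2,1,100,352.8),(3,0,100,366.5),
(0,0,130,234.5),(0,1,130,263.3),(1,0,130,277.5),(1,1,130,306.5),(2,0,130,321.4),(1,1,150,306.3),(2,0,150,320.5),(1,1,180,304.6),(2,0,180,318.5),(1,1,205,303.5),(2,0,205,318)]
f=lambda p:np.array([ed([p[0],-.2823,p[1]],k,r)[s]-c for k,s,r,c in O])
r=least_squares(f,[.5353,-.0486],loss='soft_l1');print(r.x,np.degrees(r.x[1]),f(r.x).round(1))
q=[r.x[0],-.2823,r.x[1]];print('bed',place(q,[[-.042,0,.107]]))
# held jar axis column: body edges
g=cv2.cvtColor(cv2.imread('pics/w4.png'),cv2.COLOR_BGR2HSV)
for row in(190,205,215,225): 
    s=np.where((g[row,:,1]>120)&(g[row,:,2]>60))[0]; s=s[(s>190)&(s<315)]; print(row,s.min() if len(s) else 0,s.max() if len(s) else 0)
from cell import env; o=env.get_obs(); R=m['R'];C=-R.T@m['t']; print(C,o['tool_pos'])
E
```

```text
[ 0.53801948 -0.04026728] -2.3071454008420678 [-1.3  0.6 -0.5  0.8 -0.1  0.6  0.1 -0.4 -0.1  0.2  0.5 -0.5 -0.1 -0.5
  0.5 -0.   0.7 -0.7]
bed [[ 0.49605353 -0.28060923  0.107     ]]
190 210 298
205 210 298
215 211 298
225 210 297
[ 0.48369242 -0.20704058  0.3644323 ] [ 0.47924492 -0.28175207  0.2025859 ]
```

```bash
python3 plan.py .496 -.281 .112 87.7 10 0.6
```

```text
from 11.65 [ 0.4792 -0.2818  0.2026] [-179.83    0.2    87.  ] 0.04749734017434311 [ 0.08547587 -1.36937161 -1.23086742]
([0, 1, 4], [-0.0, 0.0, -0.0], 0.6) 
([0, 1, 6], [-0.0, 0.0, -0.0], 0.6) 
([0, 2, 9], [-0.0, 0.0, -0.0], 0.6) 
([1, 2, 12], [-0.0, 0.0, -0.0], 0.6) 
([0, 2, 14], [-0.0, 0.0, -0.01], 0.6) 

([0, 3, 14], [-0.0, 0.0, 0.0], 0.6) 
([0, 2, 13], [-0.0, 0.0, 0.0], 0.6) 
([1, 2, 9], [-0.0, 0.0, -0.0], 0.6) 
([0, 1, 6], [-0.0, 0.0, -0.0], 0.6) 
([0, 1, 4], [-0.003, 0.004, -0.002], 0.6) 

end [ 0.496  -0.2809  0.1115] [ 1.800e+02 -3.000e-02  8.768e+01]
```

>>> step_arm --moves '[{"dp": [0,1,4],"dr": [0,0,0],"fingers": 0.6},{"dp": [0,1,6],"dr": [0,0,0],"fingers": 0.6},{"dp": [0,2,9],"dr": [0,0,0],"fingers": 0.6},{"dp": [1,2,12],"dr": [0,0,0],"fingers": 0.6},{"dp": [0,2,14],"dr": [0,0,-0.01],"fingers": 0.6}]'

```text
time_s: 12.28
tool_pos: [0.4877, -0.2786, 0.1566]
tool_rot: [-179.8, 0.1, 87.7]
force: [0.8, -0.2, -1.3]
grip_width: 0.0477
grasp_force: 15.0
```

>>> step_arm --moves '[{"dp": [0,3,14],"dr": [0,0,0],"fingers": 0.6},{"dp": [0,2,13],"dr": [0,0,0],"fingers": 0.6},{"dp": [1,2,9],"dr": [0,0,0],"fingers": 0.6},{"dp": [0,1,5],"dr": [0,0,0],"fingers": 0.6},{"dp": [0,1,2],"dr": [-0.003,0.004,-0.002],"fingers": 0.6}]'

```text
time_s: 12.9
tool_pos: [0.4966, -0.2784, 0.1144]
tool_rot: [180.0, -0.1, 87.8]
force: [-0.0, -0.0, -0.8]
grip_width: 0.0479
grasp_force: 15.0
```

>>> step_arm --moves '[{"dp": [0,0,2],"dr": [0,0,0],"fingers": 0.6},{"dp": [0,0,3],"dr": [0,0,0],"fingers": 0.6},{"dp": [0,0,2],"dr": [0,0,0],"fingers": 0.6},{"dp": [0,0,2],"dr": [0,0,0],"fingers": 0.6},{"dp": [0,0,0],"dr": [0,0,0],"fingers": 0.6}]'

```text
time_s: 13.52
tool_pos: [0.4964, -0.2784, 0.1054]
tool_rot: [-180.0, -0.1, 87.8]
force: [-0.1, -1.0, -0.8]
grip_width: 0.0476
grasp_force: 15.0
```

>>> step_arm --moves '[{"dp": [0,0,2],"dr": [0,0,0],"fingers": 0.6},{"dp": [0,0,2],"dr": [0,0,0],"fingers": 0.6},{"dp": [0,0,2],"dr": [0,0,0],"fingers": 0.6},{"dp": [0,0,0],"dr": [0,0,0],"fingers": 0.6},{"dp": [0,0,0],"dr": [0,0,0],"fingers": 0.6}]'

```text
time_s: 14.15
tool_pos: [0.4964, -0.2785, 0.0996]
tool_rot: [180.0, -0.1, 87.8]
force: [0.1, 0.2, -1.3]
grip_width: 0.0477
grasp_force: 15.0
```

>>> step_arm --moves '[{"dp": [0,0,1],"dr": [0,0,0],"fingers": 0.6},{"dp": [0,0,1],"dr": [0,0,0],"fingers": 0.6},{"dp": [0,0,0],"dr": [0,0,0],"fingers": 0.6},{"dp": [0,0,0],"dr": [0,0,0],"fingers": 0.6},{"dp": [0,0,0],"dr": [0,0,0],"fingers": 0.6}]'

```text
time_s: 14.78
tool_pos: [0.4965, -0.2785, 0.0976]
tool_rot: [180.0, -0.1, 87.8]
force: [0.1, -0.3, -1.1]
grip_width: 0.0474
grasp_force: 15.0
```

>>> step_arm --moves '[{"dp": [0,0,1],"dr": [0,0,0],"fingers": 0.6},{"dp": [0,0,0],"dr": [0,0,0],"fingers": 0.6},{"dp": [0,0,1],"dr": [0,0,0],"fingers": 0.6},{"dp": [0,0,0],"dr": [0,0,0],"fingers": 0.6},{"dp": [0,0,0],"dr": [0,0,0],"fingers": 0.6}]'

```text
time_s: 15.4
tool_pos: [0.4964, -0.2785, 0.0963]
tool_rot: [180.0, -0.1, 87.8]
force: [-2.4, 1.6, 5.9]
grip_width: 0.0476
grasp_force: 15.0
```

>>> step_arm --moves '[{"dp": [0,-1,0],"dr": [0,0,0],"fingers": 0.6},{"dp": [0,0,0],"dr": [0,0,0],"fingers": 0.6},{"dp": [0,0,0],"dr": [0,0,0],"fingers": 0.44},{"dp": [0,0,0],"dr": [0,0,0],"fingers": 0.42},{"dp": [0,0,0],"dr": [0,0,0],"fingers": 0.38}]' --squeeze 5

```text
time_s: 16.02
tool_pos: [0.4949, -0.2784, 0.0951]
tool_rot: [-179.9, -0.1, 87.8]
force: [1.0, 0.4, -0.3]
grip_width: 0.0528
grasp_force: 0.0
```

>>> step_arm --moves '[{"dp": [0,0,0],"dr": [0,0,0],"fingers": 0.3},{"dp": [0,0,0],"dr": [0,0,0],"fingers": 0.25},{"dp": [0,0,0],"dr": [0,0,0],"fingers": 0.25},{"dp": [0,0,-4],"dr": [0,0,0],"fingers": 0.25},{"dp": [0,0,-8],"dr": [0,0,0],"fingers": 0.25}]'

```text
time_s: 16.65
tool_pos: [0.4952, -0.2784, 0.1078]
tool_rot: [-180.0, -0.1, 87.8]
force: [-0.8, 0.8, 0.4]
grip_width: 0.0654
grasp_force: 0.0
```

>>> step_arm --moves '[{"dp": [0,0,-15],"dr": [0,0,0],"fingers": 0.25},{"dp": [0,0,-25],"dr": [0,0,0],"fingers": 0.25},{"dp": [0,0,-30],"dr": [0,0,0],"fingers": 0.25},{"dp": [0,0,-30],"dr": [0,0,0],"fingers": 0.25},{"dp": [0,0,-20],"dr": [0,0,0],"fingers": 0.25}]'

```text
time_s: 17.27
tool_pos: [0.4959, -0.2793, 0.2304]
tool_rot: [179.8, -0.1, 87.7]
force: [0.2, 0.0, -0.3]
grip_width: 0.0654
grasp_force: 0.0
```

```bash
python3 - <<'E'
from cell import env
import cv2
from h import *
o=env.get_obs();print(o['time_s'],o['tool_pos'],o['force'],o['grip_width'])
for n in('scene','side','wrist'): cv2.imwrite(f'pics/{n}9.png',env.read_camera(n)[:,:,::-1])
a=crop('pics/scene9.png',118,122,430,345,2)[:,:]; b=crop('pics/wrist9.png',180,60,420,215,1); c=crop('pics/side9.png',115,120,310,328,1)
cv2.imwrite('pics/p9.png',np.vstack([a,np.hstack([b,np.zeros((155,624-240-0,3),np.uint8)])])[:600])
E
```

```text
17.275 [ 0.49588399 -0.27927003  0.23038165] [ 0.23229933  0.01756805 -0.28531115] 0.06540587915815832
```

View pics/p9.png

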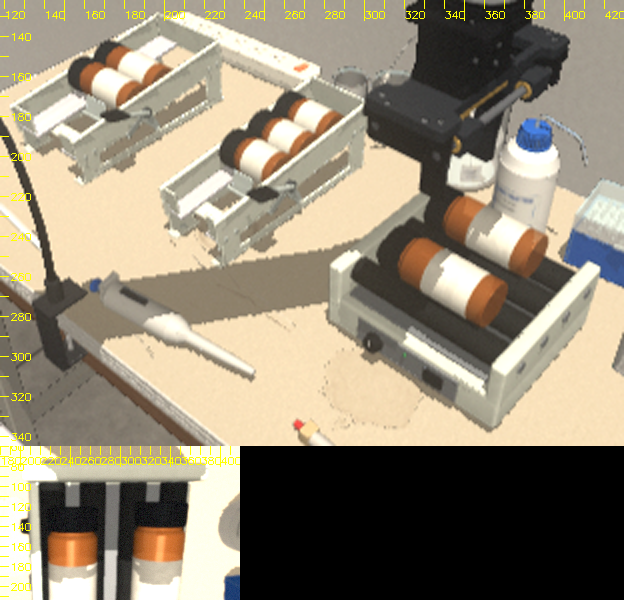

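The jar lies in the front bed between the first two rollers, clear of both cheeks. The two remaining long jars rest at the stop, and the short jars and the rear mixer jar look as they were.

```bash
python3 -c "
from cell import env;print(env.sign_off())"
```

```text
the job is handed in; nothing more can be done
None
```

The front long jar was released, picked up and laid in the mixer's free front bed, clear of both ends; the other jars were left as they were, and I handed the job in at about 17 s of the 48 s allowed.

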